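Tare the empty parts bin on the bench scale, then weigh the coupling nut

ROBOT

A 6-joint arm with a two-finger parallel gripper is mounted at the origin on the work surface. World frame = base frame: x ahead of the robot, y to its left, z up, the work surface at z = 0. Lengths are in mm, angles in rad, forces in N, time in s.
With the tool pointing down it reaches from about 350 to 975 mm from the base axis. Payload 4.9 kg.
Tool frame: the origin (TCP) lies midway between the tips of the shut fingers; the grasp point (between the pads) lies 19 mm behind it (ctrl.grip_point_offset is the distance from the TCP to the grasp point, in mm); z points along the fingers, y is the line along which they close (so a half turn about z gives the same grasp; the last joint's range is limited). The gripper opens to 85 mm and grips with 20 to 120 N. Pads are 22 mm wide; open, the fingers measure 114 mm over their backs; the gripper's body (76 mm by 85 mm) begins 54 mm behind the grasp point. The pads swing forward as they close: fully open they stand 13 mm farther back than shut.
Start: joints at [-1.396, 0.053, 1.613, -0, 1.476, -0.119], TCP at [180.99, -598.201, 231.304] pointing down, gripper open.
Joint ranges: [-3.01, 3.01], [-1.01, 2.22], [0.06, 2.58], [-1.02, 4.17], [0.09, 2.62], [-3.14, 3.14]. Speed limits (rad/s): [2.57, 2.57, 3.14, 3.14, 3.14, 3.14].

INTERFACE

Orientations are given as a unit quaternion [w, x, y, z].
In Python, from rig import ctrl gives the robot as it stands.
- The arm moves only by the shell command python3 -m pendant 'ROWS' [FORCE]. ROWS is JSON, a list that holds one entry, the list of rows, each a list of 7 numbers: the opening, from 0 (shut) to 1 (fully open), then the shift along the tool's x, y, z in cm, then the turn, a rotation vector about the tool's x, y, z in degrees. A call has 1 to 12 rows; each row is the pose to reach, as a shift and turn from the pose commanded when the call began, along the tool's axes at that moment; what a row does not reach only later rows make up. A row lasts 1/12 s, in which the tool goes at most 41.7 mm and 7.16 degrees, less where a joint would pass 70% of its speed; a pose out of reach is approached as far as the arm can. A call with a gripper value outside its range is refused whole. The fingers move at their own pace and stop on an object; FORCE is the grip in N (left out, the last holds). Time passes only in rows, so rows that repeat a pose let the fingers close. It gives the time, the measured TCP pose, the force, the opening and the grip force at its end, in the units of the state.
- ctrl.read_state(): the state, without advancing time (a new reading comes with each control period).
- ctrl.snapshot(name): name is "side" or "top" or "wrist"; returns the picture (400x640x3 uint8, red, green, blue); there is no depth.
- ctrl.get_calibration(name): a dict with "fovy" (degrees; the focal length in pixels is half the picture's height over the tangent of half this angle, whatever the lens; pixels are square), "cx", "cy" (the principal point, pixels), "k1" (the pictures are not rectified: a ray, as slopes to the right and down, at radius r is drawn at 1 + k1 r^2 times it, then the intrinsics apply), "R" (3x3) and "t" (3): a world point X has camera coordinates R X + t; the wrist camera has in their place "tool_from_camera" (4x4, takes a point from camera to tool coordinates, whose origin is the TCP and whose axes are the flange's). Camera axes: x right, y down, z forward; pixel columns grow to the right and rows downward; lengths in mm; the calibration is good to about 2 mm. A picture is of the moment at which its call begins: read the wrist's pose just before it. get_calibration takes no time and is no camera call.
- ctrl.close_job(): hands the job in; it is judged then, once.
The state is a dict: "t": time; "joint_pos": joint angles; "joint_velocities": joint speeds; "tau": joint torques, N m; "eef_pos": TCP position; "eef_rot": TCP orientation; "wrist_force": force on the tool from outside, world axes, zero at the start; "torque": the same for the moment, N m; "finger_gap": finger opening in mm; "grasp_force": force on a finger pad.
Only numpy, scipy, OpenCV 4.12 (cv2) and the standard library are available. Lean on these libraries where they do the work, as an engineer would, in place of code of your own. Each camera call takes 0.05 s, during which the arm holds its last target. There are 200 camera calls.

TASK

Weigh the long hexagonal coupling nut in the small blue bin: set the empty bin on the bench scale, flat and fully down between the platter's upturned corners, let go of it, then hold the tare key (the larger round key, right of the display) fully down for a good second and let it up again. Then set the nut down inside the bin and leave it there. The load cell and the keys are delicate, so bring everything down softly by feel and drop nothing; do not press the other key, and leave the other things on the bench where they are.

Things in the scene. Friction and masses are not known exactly. Their poses are not given: they have to be found in the camera images.
- scale: Grey bench scale, fixed, 250 mm deep (x) by 200 wide (y), top 40 mm up. Origin on the bench under its middle, z up. Console (display, two white keys) on its -x side towards the robot, platter behind. Its four screw feet may be wound out 0 to 12 mm: platter, keys and housing then stand that much HIGHER than told here; this is not measured and stays fixed. The robot must not push on it beyond 20 N.
- platter (a point): Middle of the platter's top as with the feet fully in (56 mm up); the true face is 0 to 12 mm higher. Axes as the scale. Steel, 68 (x) by 134 mm (y), flared lips 7 mm high at the corners only, 22 mm along each edge; space between lips 68 by 134 mm at the foot, 72 by 138 at the top. Middles of the long sides are open. Gives 0.2 mm per N, 4 mm at most; overloaded at 20 N.
- tare_key (a point): Middle of the tare key's top as with the feet fully in (46 mm up; 92 mm to -x and 66 mm to -y of the scale's origin: right of the display seen from the robot); the true top is 0 to 12 mm higher. Round white key, 30 mm across, 6 mm proud of the housing; pressed straight down.
- tare (a joint): Travel of the tare key in m: 0 up, 0.0045 fully down (a solid stop). Spring return: it starts to move at 0.8 N, registers beyond 0.003 (5.6 N) and reaches its stop at 8 N. It is damaged above 20 N.
- power (a joint): Travel of the on/off key in m (0 up, 0.0045 down): the smaller round white key, 18 mm across, left of the display (92 mm to -x, 66 mm to +y of the scale's origin). Not to be pressed.
- bin_centre (a point): Middle of the small empty parts bin, half-way up (21 mm above its underside). Open blue plastic box 64 mm wide (its x), 130 mm long (its y), 42 mm high, walls and floor 3 mm, about 0.18 kg, standing on the bench. Either way round fits the platter, long side along the platter's y.
- nut_centre (a point): Middle of the coupling nut, half-way up (30 mm above its underside). Long hexagonal steel nut standing on end, 30 mm across flats, 60 mm tall, about 0.22 kg. Its x axis is square to one pair of flats (further pairs every 60 degrees). It stands on the parts tray, whose top is 6 mm above the bench.
- tray: Low plywood tray, fixed, 116 mm (x) by 218 mm (y), floor 6 mm and rim 12 mm above the bench; origin at the middle of its underside. The nut, the bush and the spacer stand on it in a row along its y, about 65 mm apart, in any order.
- bush: Bystander: round steel bush standing on the tray, 32 mm diameter, 60 mm tall; origin at the middle of its underside.
- spacer: Bystander: square steel spacer standing on the tray, 28 by 28 mm, 60 mm tall; origin at the middle of its underside.
- big_bin: Bystander: larger blue bin full of brass screws, 100 by 160 by 70 mm; origin at the middle of its underside.
- glue: Bystander: white glue bottle, 60 mm diameter, 170 mm tall; origin at the middle of its underside.
- tape: Bystander: tape measure, 75 by 36 by 66 mm; origin at the middle of its underside.
- driver: Bystander: screwdriver lying on the bench; origin at the middle of its underside.
- hammer: Bystander: hammer lying on the bench; origin at the middle of its underside.
There are look-alikes about, which are no part of the job. Leave any pink look-alike of the part that bears nut_centre alone.

How it is judged:
By the outcome, as a careful person would: the job done as asked, in the order asked, and still so for the second after the job is handed in, with the robot touching nothing.
It also fails if it takes over 72 s, if anything falls off the work surface, if the arm or the gripper's body presses on something with over 40 N, if the wrist force passes 120 N, or if a joint passes its speed limit or range.

## Working session

There is one attempt and no reset: what is moved stays moved. The work goes in short steps, Python scripts to look and compute and a shell command to move; the robot and the scene stay as the last step left them, time stands still between calls to the robot, and variables do not carry over. Pictures are saved under pics/ and viewed, at most 13 in all, crops included, and the job is handed in when it is done.

```bash
mkdir -p pics; ls; python3 - <<'E'
from rig import ctrl
import cv2
for n in("top","side"):
    cv2.imwrite(f"pics/{n}0.png",ctrl.snapshot(n)[:,:,::-1]); print(n,ctrl.get_calibration(n))
print(ctrl.get_calibration("wrist"),ctrl.grip_point_offset)
print(ctrl.read_state())
E
```

```text
pics
top {'fovy': 49.379667861312576, 'cx': 320.2263269134585, 'cy': 197.4056857402588, 'k1': 0.03838441370021569, 'R': array([[-0.01290145, -0.99984307, -0.01214013],
       [-0.99045342,  0.01444483, -0.13708893],
       [ 0.13724278,  0.01025559, -0.99048435]]), 't': array([   3.31757167,  554.94570724, 1363.14756723])}
side {'fovy': 50.103153943828815, 'cx': 318.92275845802993, 'cy': 199.97833424235444, 'k1': 0.023031022327466816, 'R': array([[-8.46286117e-01, -5.32728510e-01, -3.77864338e-04],
       [-3.64588076e-01,  5.79697120e-01, -7.28715846e-01],
       [ 3.88426753e-01, -6.16564339e-01, -6.84816087e-01]]), 't': array([ 449.78546402,  249.73438698, 1302.89051529])}
{'fovy': 60.594246384934024, 'cx': 328.26900176420315, 'cy': 203.1250323894469, 'k1': -0.06565971494660716, 'tool_from_camera': array([[-9.81891757e-05, -9.61532115e-01, -2.74692523e-01,
         7.00713685e+01],
       [ 9.99999987e-01, -5.93862217e-05, -1.49576023e-04,
        -1.15595238e+00],
       [ 1.27509199e-04, -2.74692534e-01,  9.61532108e-01,
        -1.42302280e+02],
       [ 0.00000000e+00,  0.00000000e+00,  0.00000000e+00,
         1.00000000e+00]])} 18.700000000000003
{'t': 0.1, 'joint_pos': array([-1.39600946e+00,  5.32906400e-02,  1.61417224e+00, -6.47200601e-06,
        1.47604607e+00, -1.19013492e-01]), 'joint_velocities': array([-5.28825614e-05, -3.39085119e-04, -1.87490882e-03,  4.15204469e-04,
        4.80928408e-04, -3.85143527e-05]), 'tau': array([-6.78336892e-04, -3.94907570e+01, -3.71363068e+01, -1.68592978e-04,
        3.90407309e-03,  1.14948963e-05]), 'eef_pos': array([ 180.88336008, -597.64343931,  230.17682256]), 'eef_rot': array([-9.57683808e-04,  9.89229058e-01,  1.46372647e-01, -2.99360024e-05]), 'wrist_force': array([0.80805822, 0.95220346, 0.30857846]), 'torque': array([0.04649746, 0.00876679, 0.03223545]), 'grasp_force': 0.0, 'finger_gap': 85.35586550496413}
```

View pics/top0.png

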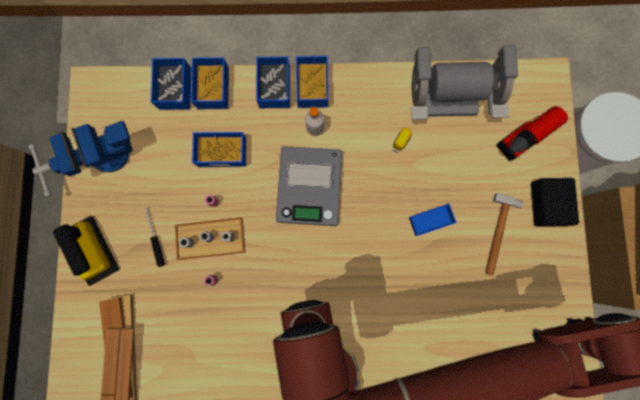

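View pics/side0.png

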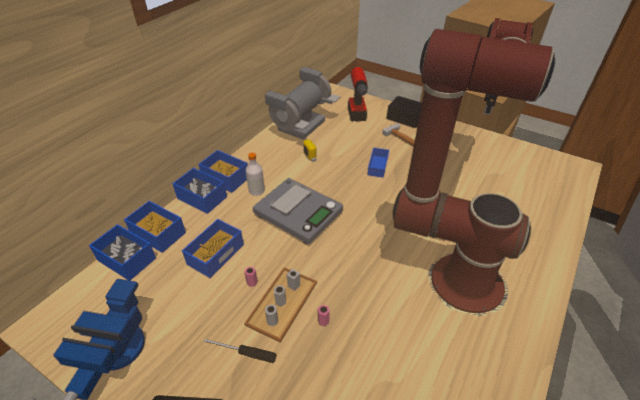

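The top view shows the small blue bin at (432,219), the scale at (309,186) with tare key at (328,214), and the tray at (210,239) with three parts at (186,242), (207,236), (228,236). Pink look-alikes stand at (211,200) and (210,280).

```bash
cat > h.py <<'E'
from rig import ctrl
import numpy as np, cv2
from scipy.spatial.transform import Rotation as Ro
def Rt(s): q=np.array(s["eef_rot"]); return Ro.from_quat(q[[1,2,3,0]]).as_matrix()
def cam(name,s=None):
    c=ctrl.get_calibration(name); f=200/np.tan(np.radians(c["fovy"]/2))
    if name=="wrist":
        T=c["tool_from_camera"]; R=Rt(s)
        Rc=R@T[:3,:3]; o=R@T[:3,3]+s["eef_pos"]
    else: Rc=c["R"].T; o=-Rc@c["t"]
    return c,f,Rc,o
def unproj(name,uv,z,s=None):
    c,f,Rc,o=cam(name,s); out=[]
    for (u,v) in np.atleast_2d(uv):
        d=np.array([(u-c["cx"])/f,(v-c["cy"])/f]); p=d.copy()
        for _ in range(20): p=d/(1+c["k1"]*(p@p))
        r=Rc@[p[0],p[1],1]; out.append(o+r*(z-o[2])/r[2])
    return np.array(out)
def proj(name,X,s=None):
    c,f,Rc,o=cam(name,s); p=(np.atleast_2d(X)-o)@Rc; p=p[:,:2]/p[:,2:]
    p=p*(1+c["k1"]*(p**2).sum(1,keepdims=True)); return p*f+[c["cx"],c["cy"]]
def go(target,yaw=None):
    """rows units: cm in current tool axes to a world TCP target; yaw (deg) of the tool y axis"""
    s=ctrl.read_state(); R=Rt(s); d=R.T@(np.array(target)-s["eef_pos"])/10
    print("shift cm",d.round(2),"tool y yaw",np.degrees(np.arctan2(R[1,1],R[0,1])).round(1),"tool z",R[:,2].round(4))
    if yaw is not None:
        a=np.radians(yaw)
        y=np.array([np.cos(a),np.sin(a),0]); y=y if y@R[:,1]>0 else -y; z=np.array([0,0,-1.])
        D=R.T@np.stack([np.cross(y,z),y,z],1); print("turn deg",np.degrees(Ro.from_matrix(D).as_rotvec()).round(1))
E
python3 - <<'E'
from h import *
im=cv2.imread("pics/top0.png")
hsv=cv2.cvtColor(im,cv2.COLOR_BGR2HSV)
m=cv2.inRange(hsv,(100,120,60),(130,255,255)); m[:190]=0;m[:,:395]=0;m[250:]=0;m[:,470:]=0
ys,xs=np.nonzero(m); 
w=unproj("top",np.c_[xs,ys],30)
r=cv2.minAreaRect(w[:,:2].astype(np.float32)); print("bin@z30",r)
m=((im.max(2).astype(int)-im.min(2)<25)&(im.max(2)<150)&(im.max(2)>60)).astype(np.uint8); m[:135]=0;m[240:]=0;m[:,:265]=0;m[:,355:]=0
m=cv2.morphologyEx(m,cv2.MORPH_OPEN,np.ones((5,5)))
ys,xs=np.nonzero(m); w=unproj("top",np.c_[xs,ys],46); print("scale",cv2.minAreaRect(w[:,:2].astype(np.float32)))
print(unproj("top",[(309,174),(328,214),(286,212)],56), unproj("top",[(186,240),(207,235),(228,235)],66))
a=cv2.resize(im[210:270,165:255],None,fx=8,fy=8,interpolation=cv2.INTER_CUBIC)
cv2.imwrite("pics/tray.png",a)
E
```

```text
bin@z30 ((479.7969970703125, -361.4854736328125), (63.149017333984375, 134.07205200195312), 17.68819236755371)
scale ((594.139404296875, 31.631385803222656), (196.38314819335938, 246.12623596191406), 85.84098815917969)
[[628.71615778  30.50648502  56.        ]
 [499.14411816 -28.39070512  56.        ]
 [507.39391189 104.52226758  56.        ]] [[423.29399081 415.10849474  66.        ]
 [437.82092703 350.25427786  66.        ]
 [436.83418027 284.80285058  66.        ]]
```

View pics/tray.png

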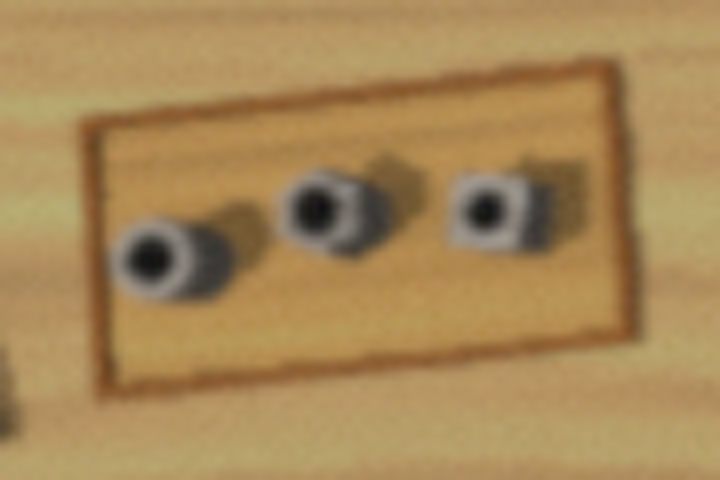

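Tray order in the zoom: round bush at left (150,260), hex nut in the middle (317,210), square spacer at right (487,212). The scale's yaw is about -4°, and the platter position agrees with the given offsets.

```bash
python3 - <<'E'
from h import *
go((480,-361,170),17.7)
E
```

```text
shift cm [ 35.48 -13.98   6.05] tool y yaw -73.2 tool z [-3.0e-04  1.9e-03 -1.0e+00]
turn deg [-0.1  0.1 89.1]
```

```bash
python3 -m pendant '[[[1,10,-4,2,0,0,-30],[1,20,-8,4,0,0,-60],[1,30,-12,5,0,0,-75],[1,35.5,-14,6,0,0,-91],[1,35.5,-14,6,0,0,-91],[1,35.5,-14,6,0,0,-91],[1,35.5,-14,6,0,0,-91],[1,35.5,-14,6,0,0,-91],[1,35.5,-14,6,0,0,-91],[1,35.5,-14,6,0,0,-91],[1,35.5,-14,6,0,0,-91],[1,35.5,-14,6,0,0,-91]]]'
python3 -m pendant '[[[1,0,0,0,0,0,0],[1,0,0,0,0,0,0],[1,0,0,0,0,0,0],[1,0,0,0,0,0,0]]]'
python3 - <<'E'
from h import *
s=ctrl.read_state(); im=ctrl.snapshot("wrist")[:,:,::-1]; cv2.imwrite("pics/w1.png",im)
hsv=cv2.cvtColor(im.copy(),cv2.COLOR_BGR2HSV)
m=cv2.inRange(hsv,(100,120,60),(130,255,255))
n,l,st,_=cv2.connectedComponentsWithStats(m); k=1+st[1:,4].argmax(); print(st[k])
ys,xs=np.nonzero(l==k)
print(cv2.minAreaRect(unproj("wrist",np.c_[xs,ys],42,s)[:,:2].astype(np.float32)))
go((480,-361,170),17.7); print(s["joint_pos"].round(2),s["wrist_force"])
E
```

```text
t: 1.1
eef_pos: [480.9, -359.8, 170.2]
eef_rot: [-0.001, 0.621, 0.784, 0.0]
wrist_force: [0.8, -0.2, -0.1]
finger_gap: 85.4
grasp_force: 0.0
t: 1.43
eef_pos: [479.9, -361.6, 171.2]
eef_rot: [-0.0, 0.625, 0.781, 0.0]
wrist_force: [-0.4, -0.2, -0.5]
finger_gap: 85.5
grasp_force: 0.0
[  280   106    93   162 12392]
((480.0477294921875, -358.3797607421875), (65.26941680908203, 130.8941650390625), 17.888750076293945)
shift cm [0.06 0.02 0.13] tool y yaw 12.7 tool z [-0.  0. -1.]
turn deg [-0. -0. -5.]
[-0.77  0.04  1.73  0.    1.37 -0.99] [-0.38491248 -0.23438968 -0.45741576]
```

View pics/w1.png

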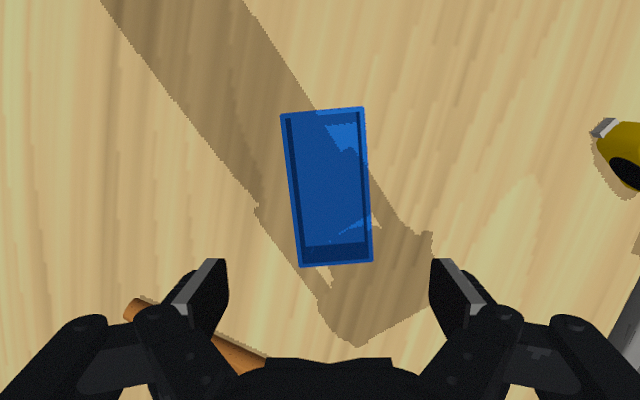

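The wrist view shows the bin spanning (280,106)–(372,268), measured at 65x131 mm, yaw 17.9°, centre (480,-358), matching the top camera.

```bash
python3 -m pendant '[[[1,0.3,0.1,3,0,0,-5],[1,0.3,0.1,7,0,0,-5],[1,0.3,0.1,11,0,0,-5],[1,0.3,0.1,14,0,0,-5],[1,0.3,0.1,15.5,0,0,-5],[1,0.3,0.1,16.3,0,0,-5],[1,0.3,0.1,16.3,0,0,-5],[0.5,0.3,0.1,16.3,0,0,-5],[0.5,0.3,0.1,16.3,0,0,-5],[0.5,0.3,0.1,16.3,0,0,-5],[0.5,0.3,0.1,16.3,0,0,-5],[0.5,0.3,0.1,16.3,0,0,-5]]]' 25
python3 -m pendant '[[[0.5,0,0,0,0,0,0],[0.5,0,0,0,0,0,0],[0.5,0,0,0,0,0,0],[0.5,0,0,0,0,0,0]]]' 25
```

```text
t: 2.48
eef_pos: [481.8, -359.6, 10.6]
eef_rot: [0.002, 0.589, 0.808, -0.0]
wrist_force: [-0.5, -0.5, 6.1]
finger_gap: 64.0
grasp_force: 30.9
t: 2.82
eef_pos: [481.8, -359.5, 10.6]
eef_rot: [0.002, 0.589, 0.808, -0.0]
wrist_force: [-0.5, 0.8, 6.4]
finger_gap: 63.4
grasp_force: 31.1
```

```bash
python3 -m pendant '[[[0.5,0,0,-1,0,0,0],[0.5,0,0,-3,0,0,0],[0.5,0,0,-6.5,0,0,0],[0.5,3,1,-10,0,0,4],[0.5,6.5,2,-13.5,0,0,8],[0.5,10,3,-17,0,0,14],[0.5,14,4,-19,0,0,20],[0.5,18,5.2,-20,0,0,22],[0.5,22,6.4,-20,0,0,22],[0.5,26,7.5,-20,0,0,22],[0.5,29.5,8.5,-20,0,0,22],[0.5,32,9.2,-20,0,0,22]]]'
python3 -m pendant '[[[0.5,0.7,0,0,0,0,0],[0.5,0.7,0,0,0,0,0],[0.5,0.7,0,0,0,0,0],[0.5,0.7,0,0,0,0,0],[0.5,0.7,0,0,0,0,0],[0.5,0.7,0,0,0,0,0]]]'
python3 - <<'E'
from h import *
s=ctrl.read_state(); im=ctrl.snapshot("wrist")[:,:,::-1]; cv2.imwrite("pics/w2.png",im)
import pickle; pickle.dump(s,open("s2.pkl","wb"))
go((469,-20,210),-4); print(s["eef_pos"],s["joint_pos"].round(2),s["wrist_force"])
E
```

```text
t: 3.82
eef_pos: [469.8, -28.1, 208.8]
eef_rot: [0.0, 0.733, 0.68, 0.0]
wrist_force: [0.3, -0.2, -2.5]
finger_gap: 63.8
grasp_force: 30.1
t: 4.32
eef_pos: [471.1, -24.4, 208.1]
eef_rot: [-0.0, 0.733, 0.68, -0.0]
wrist_force: [0.2, -0.4, -1.3]
finger_gap: 63.5
grasp_force: 30.1
shift cm [ 0.41 -0.25 -0.19] tool y yaw -4.3 tool z [-4.e-04 -0.e+00 -1.e+00]
turn deg [-0.   0.  -0.3]
[471.13292303 -24.36713702 208.08676696] [-0.21 -0.31  1.98 -0.    1.47 -0.13] [ 0.21430961 -0.39835772 -1.27615692]
```

View pics/w2.png

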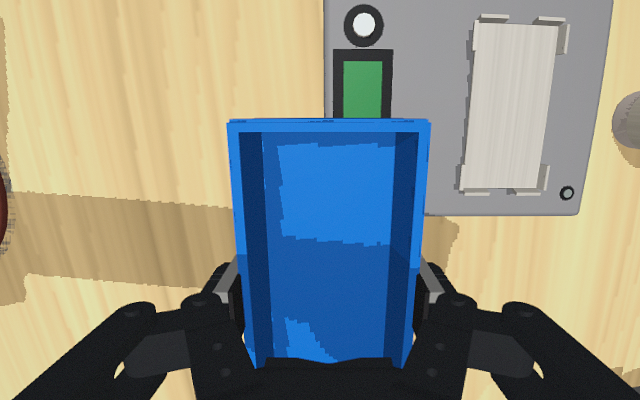

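```bash
python3 - <<'E'
import cv2
im=cv2.imread("pics/w2.png"); cv2.imwrite("pics/w2c.png",cv2.resize(im[5:205,445:585],None,fx=3,fy=3,interpolation=cv2.INTER_CUBIC))
E
```

```text
(no output)
```

View pics/w2c.png

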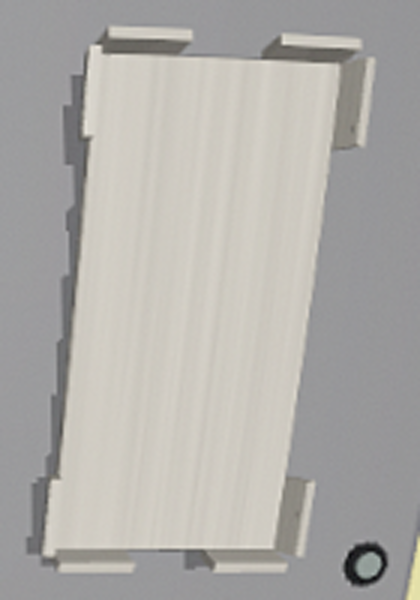

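Crop: platter face corners at about crop (97,52), (342,62), (278,549), (56,550), and bin far rim corners at full-picture (228,122), (431,121). I'll fit pose and height from these.

```bash
python3 - <<'E'
from h import *
import pickle; from scipy.optimize import least_squares as ls
s=pickle.load(open("s2.pkl","rb"))
px=np.array([(97,52.5),(342,62.5),(278,549),(56,550)])/3+[444.67,4.67]
L=np.array([(-34,67),(34,67),(34,-67),(-34,-67)])
def mod(p):
    a=p[2];R=np.array([[np.cos(a),-np.sin(a)],[np.sin(a),np.cos(a)]])
    return np.c_[L@R.T+p[:2],np.full(4,56+p[3])]
r=ls(lambda p:(proj("wrist",mod(p),s)-px).ravel(),[629,30,-.07,6]); p=r.x
print(p[:2],np.degrees(p[2]),"h",p[3],"resid",r.fun.round(1))
for h in (0,6,12):
    q=ls(lambda p:(proj("wrist",mod([*p,h]),s)-px).ravel(),[629,30,-.07]); print(h,q.x[:2],np.degrees(q.x[2]),q.cost)
zr=s["eef_pos"][2]-10.6+42
w=unproj("wrist",[(228,122),(431,121)],zr,s); print("bin far rim",w,np.linalg.norm(w[1]-w[0]))
d=w[1]-w[0]; a=np.arctan2(d[1],d[0]); c=(w[0]+w[1])/2-65*np.array([-np.sin(a),np.cos(a),0])
print("bin yaw",np.degrees(a),"centre-tcp world",c-s["eef_pos"],"tool",(Rt(s).T@(c-s["eef_pos"])).round(1))
for z in(46,52,58): print("power key",unproj("wrist",[(364,24)],z,s))
E
```

```text
[627.4792451  33.2771862] -3.8138922389180476 h 4.927711664200001 resid [ 0.1  0.3  0.1 -0.2  0.1 -0.1 -0.3  0. ]
0 [629.97393763  33.28347289] -3.8713814298798632 4.57177047841724
6 [626.93668771  33.27504623] -3.8010892245164873 0.32934277893309877
12 [623.90285369  33.25777044] -3.72742499298004 10.068995657219084
bin far rim [[444.25634823  43.97721207 239.48676696]
 [508.7182271   39.38702144 239.48676696]] 64.6251009941575
bin yaw -4.073033333157615 centre-tcp world [ 0.73754569  1.21342277 31.4       ] tool [  1.3   0.6 -31.4]
power key [[510.50429149 109.44817577  46.        ]]
power key [[509.834265   108.20442628  52.        ]]
power key [[509.16423852 106.96067678  58.        ]]
```

```bash
python3 -m pendant '[[[0.5,1.5,3,0,0,0,0],[0.5,3,6.5,0,0,0,0],[0.5,4.5,10,1,0,0,-0.3],[0.5,6,13,3,0,0,-0.3],[0.5,6.8,15.1,6,0,0,-0.3],[0.5,6.8,15.1,8.5,0,0,-0.3],[0.5,6.8,15.1,9.8,0,0,-0.3],[0.5,6.8,15.1,9.8,0,0,-0.3],[0.5,6.8,15.1,9.8,0,0,-0.3],[0.5,6.8,15.1,9.8,0,0,-0.3],[0.5,6.8,15.1,9.8,0,0,-0.3]]]'
python3 - <<'E'
from h import *
s=ctrl.read_state();print(s["eef_pos"],s["wrist_force"]); go((626.8,32.1,85),-4.05)
E
```

```text
t: 5.28
eef_pos: [628.0, 33.1, 113.2]
eef_rot: [0.002, 0.731, 0.682, 0.002]
wrist_force: [-0.3, -0.2, -2.0]
finger_gap: 63.5
grasp_force: 30.0
[628.01355492  33.08455705 113.1578123 ] [-0.27509844 -0.21523967 -2.00183887]
shift cm [-0.11 -0.13  2.82] tool y yaw -4.0 tool z [ 4.5e-03 -3.0e-04 -1.0e+00]
turn deg [ 0.3 -0.   0.1]
```

```bash
python3 -m pendant '[[[0.5,-0.1,-0.1,0.5,0,0,0],[0.5,-0.1,-0.1,1,0,0,0],[0.5,-0.1,-0.1,1.5,0,0,0],[0.5,-0.1,-0.1,2,0,0,0],[0.5,-0.1,-0.1,2.4,0,0,0],[0.5,-0.1,-0.1,2.4,0,0,0],[0.5,-0.1,-0.1,2.4,0,0,0]]]'
python3 - <<'E'
from h import *
s=ctrl.read_state();print(s["eef_pos"],s["wrist_force"]); go((626.8,32.1,85),-4.05)
E
```

```text
t: 5.87
eef_pos: [625.3, 32.7, 85.5]
eef_rot: [-0.0, 0.731, 0.683, -0.0]
wrist_force: [0.7, 0.7, -1.3]
finger_gap: 63.6
grasp_force: 30.1
[625.26642983  32.72830837  85.54120136] [ 0.6583924   0.73186036 -1.29001877]
shift cm [-0.05  0.16  0.05] tool y yaw -3.9 tool z [-1.2e-03  1.0e-04 -1.0e+00]
turn deg [-0.1 -0.   0.1]
```

```bash
python3 -m pendant '[[[0.5,0,0.1,0.2,0,0,0],[0.5,0,0.1,0.4,0,0,0],[0.5,0,0.1,0.6,0,0,0],[0.5,0,0.1,0.8,0,0,0],[0.5,0,0.1,0.8,0,0,0],[0.5,0,0.1,0.8,0,0,0]]]'
python3 -m pendant '[[[0.5,0,0,0.05,0,0,0],[0.5,0,0,0.1,0,0,0],[0.5,0,0,0.15,0,0,0],[0.5,0,0,0.2,0,0,0],[0.5,0,0,0.2,0,0,0]]]'
python3 -m pendant '[[[0.5,0,0,0.05,0,0,0],[0.5,0,0,0.1,0,0,0],[0.5,0,0,0.15,0,0,0],[0.5,0,0,0.2,0,0,0],[0.5,0,0,0.2,0,0,0]]]'
```

```text
t: 6.37
eef_pos: [626.5, 32.6, 78.0]
eef_rot: [-0.0, 0.731, 0.682, -0.0]
wrist_force: [-0.2, -0.7, -1.1]
finger_gap: 63.4
grasp_force: 30.1
t: 6.78
eef_pos: [626.6, 32.6, 76.2]
eef_rot: [-0.0, 0.731, 0.683, -0.0]
wrist_force: [-0.3, 0.3, -1.4]
finger_gap: 63.9
grasp_force: 30.1
t: 7.2
eef_pos: [626.6, 32.6, 74.1]
eef_rot: [-0.0, 0.731, 0.682, -0.0]
wrist_force: [0.1, -0.6, -1.7]
finger_gap: 63.6
grasp_force: 30.1
```

```bash
python3 -m pendant '[[[0.5,0,0,0.05,0,0,0],[0.5,0,0,0.1,0,0,0],[0.5,0,0,0.1,0,0,0]]]'
python3 -m pendant '[[[0.5,0,0,0.05,0,0,0],[0.5,0,0,0.1,0,0,0],[0.5,0,0,0.1,0,0,0]]]'
python3 -m pendant '[[[0.5,0,0,0.05,0,0,0],[0.5,0,0,0.1,0,0,0],[0.5,0,0,0.1,0,0,0]]]'
```

```text
t: 7.45
eef_pos: [626.7, 32.6, 73.2]
eef_rot: [0.0, 0.731, 0.683, -0.0]
wrist_force: [-0.7, 0.1, -1.1]
finger_gap: 63.7
grasp_force: 30.1
t: 7.7
eef_pos: [626.8, 32.6, 72.6]
eef_rot: [0.0, 0.731, 0.682, 0.0]
wrist_force: [-1.2, 0.6, 0.9]
finger_gap: 63.3
grasp_force: 30.4
t: 7.95
eef_pos: [626.9, 32.6, 71.9]
eef_rot: [0.0, 0.731, 0.682, 0.0]
wrist_force: [-2.4, 0.9, 3.5]
finger_gap: 63.8
grasp_force: 30.8
```

```bash
python3 - <<'E'
from h import *
im=ctrl.snapshot("wrist")[:,:,::-1]; sd=ctrl.snapshot("side")[:,:,::-1]
a=cv2.resize(im[60:260,190:470],(780,557)); 
cv2.imwrite("pics/w3.png",a); cv2.imwrite("pics/s3.png",sd)
E
```

```text
(no output)
```

View pics/w3.png

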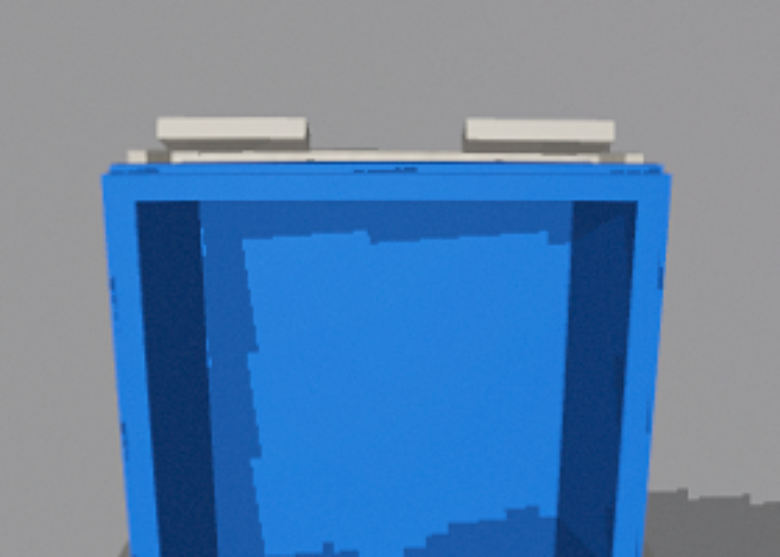

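The crop shows the bin centred between the lips: the far strip of face is even and about 2 mm, and the lip ends are symmetric at x≈128 and 643 around the bin's 103–670. It has landed on the face, so I'll release it.

```bash
python3 -m pendant '[[[0.8,0,0,0,0,0,0],[0.9,0,0,0,0,0,0],[1,0,0,0,0,0,0],[1,0,0,0,0,0,0],[1,0,0,0,0,0,0]]]'
python3 -m pendant '[[[1,0,0,-0.5,0,0,0],[1,0,0,-1.5,0,0,0],[1,0,0,-4,0,0,0],[1,0,0,-8,0,0,0],[1,0,0,-10,0,0,0],[1,0,0,-10,0,0,0],[1,0,0,-10,0,0,0],[1,0,0,-10,0,0,0]]]'
python3 - <<'E'
from h import *
s=ctrl.read_state(); im=ctrl.snapshot("wrist")[:,:,::-1]; cv2.imwrite("pics/w4.png",im)
import pickle; pickle.dump(s,open("s4.pkl","wb"))
a=np.radians(-3.9);R=np.array([[np.cos(a),-np.sin(a)],[np.sin(a),np.cos(a)]])
print(s["eef_pos"])
for x0 in(33,35,37):
  t=R@[-92-x0,-66]+[627.2,33.4];p=R@[-92-x0,66]+[627.2,33.4]; print(x0,t,p,"ref key 509.8,108")
from h import go; go((t[0],t[1],110))
E
```

```text
t: 8.47
eef_pos: [626.6, 32.5, 71.0]
eef_rot: [-0.0, 0.731, 0.682, -0.0]
wrist_force: [0.2, 0.5, 1.1]
finger_gap: 85.5
grasp_force: 0.0
t: 9.13
eef_pos: [626.4, 32.6, 171.2]
eef_rot: [-0.0, 0.731, 0.683, -0.0]
wrist_force: [-0.4, -0.9, 0.7]
finger_gap: 85.6
grasp_force: 0.0
[626.3749742   32.6143785  171.22161681]
33 [498.00045596 -23.94525107] [506.97847433 107.74907374] ref key 509.8,108
35 [496.0050874  -23.80922049] [504.98310577 107.88510432] ref key 509.8,108
37 [494.00971885 -23.67318991] [502.98773721 108.0211349 ] ref key 509.8,108
shift cm [ -6.52 -12.76   6.04] tool y yaw -3.9 tool z [-2.e-03  1.e-04 -1.e+00]
```

View pics/w4.png

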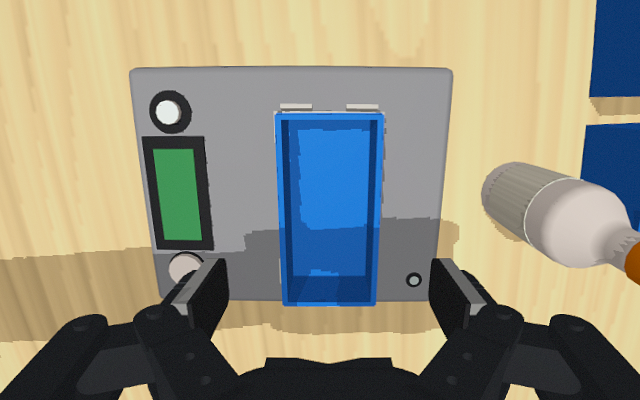

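The bin sits square on the platter, with its rim from (275,112) to (383,305). The power key is at (168,112) and the tare key at about (186,267).

```bash
python3 - <<'E'
from h import *
import pickle; s=pickle.load(open("s4.pkl","rb"))
print(unproj("wrist",[(168,112),(186,267)],52,s))
im=cv2.imread("pics/w4.png"); hsv=cv2.cvtColor(im,cv2.COLOR_BGR2HSV)
m=cv2.inRange(hsv,(100,120,60),(130,255,255)); m[:,450:]=0
ys,xs=np.nonzero(m); print("bin rim",cv2.minAreaRect(unproj("wrist",np.c_[xs,ys],103.5,s)[:,:2].astype(np.float32)))
E
```

```text
[[510.6065988  108.23285091  52.        ]
 [501.21821206 -19.3237253   52.        ]]
bin rim ((626.8319702148438, 34.25871276855469), (130.44143676757812, 65.90365600585938), 86.04598999023438)
```

```bash
python3 -m pendant '[[[0,-1,-2.5,0,0,0,0],[0,-3,-5.5,0,0,0,0],[0,-4.5,-8.5,1,0,0,0],[0,-6,-11.5,3,0,0,0],[0,-6.4,-12.1,6,0,0,0],[0,-6.4,-12.1,8.5,0,0,0],[0,-6.4,-12.1,9.6,0,0,0],[0,-6.4,-12.1,10.3,0,0,0],[0,-6.4,-12.1,10.3,0,0,0],[0,-6.4,-12.1,10.3,0,0,0],[0,-6.4,-12.1,10.3,0,0,0]]]'
python3 -m pendant '[[[0,0,0,0.2,0,0,0],[0,0,0,0.4,0,0,0],[0,0,0,0.6,0,0,0],[0,0,0,0.6,0,0,0],[0,0,0,0.6,0,0,0]]]'
```

```text
t: 10.1
eef_pos: [503.1, -23.1, 69.8]
eef_rot: [0.001, 0.731, 0.683, 0.001]
wrist_force: [0.4, 0.7, -0.1]
finger_gap: 0.2
grasp_force: 0.0
t: 10.52
eef_pos: [501.5, -22.9, 62.2]
eef_rot: [-0.0, 0.731, 0.683, -0.0]
wrist_force: [-0.4, -1.1, 0.8]
finger_gap: -0.1
grasp_force: 0.0
```

```bash
for i in 1 2; do python3 -m pendant '[[[0,0,0,0.1,0,0,0],[0,0,0,0.2,0,0,0],[0,0,0,0.3,0,0,0],[0,0,0,0.4,0,0,0],[0,0,0,0.4,0,0,0]]]' | egrep 'eef_pos|wrist'; done
python3 -m pendant '[[[0,0,0,0.05,0,0,0],[0,0,0,0.1,0,0,0],[0,0,0,0.15,0,0,0],[0,0,0,0.15,0,0,0]]]' | egrep 'eef_pos|wrist'
```

```text
eef_pos: [501.4, -23.0, 58.0]
wrist_force: [0.6, 0.5, -0.1]
eef_pos: [501.4, -22.9, 54.0]
wrist_force: [0.1, 0.1, 0.1]
eef_pos: [501.5, -23.0, 52.6]
wrist_force: [0.7, 0.6, 0.4]
```

```bash
for i in 1 2 3; do python3 -m pendant '[[[0,0,0,0.05,0,0,0],[0,0,0,0.1,0,0,0],[0,0,0,0.1,0,0,0]]]' | egrep 'eef_pos|wrist'; done
```

```text
eef_pos: [501.7, -23.0, 51.9]
wrist_force: [-0.6, 0.1, 1.3]
eef_pos: [501.7, -23.0, 51.0]
wrist_force: [-1.0, 0.1, 3.6]
eef_pos: [501.7, -23.0, 50.0]
wrist_force: [-1.7, 0.3, 5.3]
```

```bash
for i in 1 2; do python3 -m pendant '[[[0,0,0,0.05,0,0,0],[0,0,0,0.1,0,0,0],[0,0,0,0.1,0,0,0]]]' | egrep 'eef_pos|wrist'; done; python3 -m pendant '[[[0,0,0,0.05,0,0,0],[0,0,0,0.05,0,0,0]]]'
```

```text
eef_pos: [501.7, -23.0, 49.1]
wrist_force: [-1.9, 0.2, 6.8]
eef_pos: [501.7, -23.0, 48.2]
wrist_force: [-4.0, -0.3, 7.5]
t: 13.1
eef_pos: [501.7, -23.0, 47.9]
eef_rot: [-0.0, 0.731, 0.683, -0.0]
wrist_force: [-3.6, 0.5, 7.5]
finger_gap: -0.1
grasp_force: 3.9
```

```bash
python3 -m pendant '[[[0,0,0,0.05,0,0,0],[0,0,0,0.05,0,0,0]]]'| egrep 'eef_pos|wrist'
```

```text
eef_pos: [501.7, -23.0, 47.7]
wrist_force: [-5.2, 0.6, 9.7]
```

```bash
python3 -m pendant '[[[0,0,0,0.04,0,0,0],[0,0,0,0.04,0,0,0]]]'| egrep 'eef_pos|wrist'
```

```text
eef_pos: [501.8, -23.0, 47.7]
wrist_force: [-5.8, 0.4, 11.0]
```

```bash
python3 -m pendant '[[[0,0,0,0,0,0,0],[0,0,0,0,0,0,0],[0,0,0,0,0,0,0],[0,0,0,0,0,0,0],[0,0,0,0,0,0,0],[0,0,0,0,0,0,0],[0,0,0,0,0,0,0],[0,0,0,0,0,0,0],[0,0,0,0,0,0,0],[0,0,0,0,0,0,0],[0,0,0,0,0,0,0],[0,0,0,0,0,0,0]]]'| egrep 'eef_pos|wrist'
python3 -m pendant '[[[0,0,0,0,0,0,0],[0,0,0,0,0,0,0],[0,0,0,0,0,0,0],[0,0,0,0,0,0,0],[0,0,0,0,0,0,0],[0,0,0,0,0,0,0],[0,0,0,-0.2,0,0,0],[0,0,0,-0.6,0,0,0],[0,0,0,-1.2,0,0,0],[0,0,0,-3,0,0,0],[0,0,0,-6,0,0,0],[0,0,0,-10,0,0,0]]]'
python3 - <<'E'
from h import *
print(unproj("top",[(204.6,236.2)],66)); go((360,345,190),-4); print(ctrl.read_state()["joint_pos"])
E
```

```text
eef_pos: [501.8, -23.0, 47.7]
wrist_force: [-5.7, 1.5, 12.3]
t: 15.43
eef_pos: [498.9, -22.5, 143.6]
eef_rot: [-0.003, 0.731, 0.682, -0.002]
wrist_force: [0.8, -0.9, 0.5]
finger_gap: -0.1
grasp_force: 0.0
[[434.20121937 357.63371463  66.        ]]
shift cm [ 35.72 -16.4   -4.48] tool y yaw -3.9 tool z [-0.0073  0.0015 -1.    ]
turn deg [-0.4 -0.1  0.1]
[-1.94214119e-01 -1.77200979e-01  1.98214304e+00  6.72189170e-05
  1.34407886e+00 -1.25674187e-01]
```

```bash
python3 -m pendant '[[[0,2,-0.5,-3,0,0,0],[1,6,-1.5,-5,0,0,0],[1,10,-2.5,-5.3,0,0,0],[1,14,-3.5,-5.3,0,0,-5],[1,18,-4.5,-5.3,0,0,-10],[1,22,-5.5,-5.3,0,0,-10],[1,26,-6.5,-5.3,0,0,-10],[1,30,-7.5,-5.3,0,0,-10],[1,33,-8.2,-5.3,0,0,-10],[1,35.5,-8.7,-5.3,0,0,-10],[1,36.7,-9,-5.3,0,0,-10],[1,36.7,-9,-5.3,0,0,-10]]]'
python3 -m pendant '[[[1,0,0,0,0,0,0],[1,0,0,0,0,0,0],[1,0,0,0,0,0,0],[1,0,0,0,0,0,0]]]'
python3 - <<'E'
from h import *
s=ctrl.read_state(); im=ctrl.snapshot("wrist")[:,:,::-1]
import pickle; pickle.dump(s,open("s5.pkl","wb")); cv2.imwrite("pics/w5full.png",im)
uv=proj("wrist",[(434,357,66)],s)[0]; print(uv,s["eef_pos"])
u,v=(int(max(0,uv[0]-100)),int(max(0,uv[1]-75))); print("crop",u,v)
cv2.imwrite("pics/w5.png",cv2.resize(im[v:v+150,u:u+200],None,fx=4,fy=4,interpolation=cv2.INTER_CUBIC))
E
```

```text
t: 16.43
eef_pos: [436.1, 351.1, 198.8]
eef_rot: [-0.0, 0.667, 0.745, -0.0]
wrist_force: [0.4, -0.9, -0.5]
finger_gap: 85.1
grasp_force: 0.0
t: 16.77
eef_pos: [437.3, 348.1, 199.4]
eef_rot: [0.0, 0.669, 0.743, -0.0]
wrist_force: [0.8, 1.0, 0.2]
finger_gap: 85.3
grasp_force: 0.0
[325.13524482 183.24018198] [437.34899519 348.11928513 199.38057161]
crop 225 108
```

View pics/w5.png

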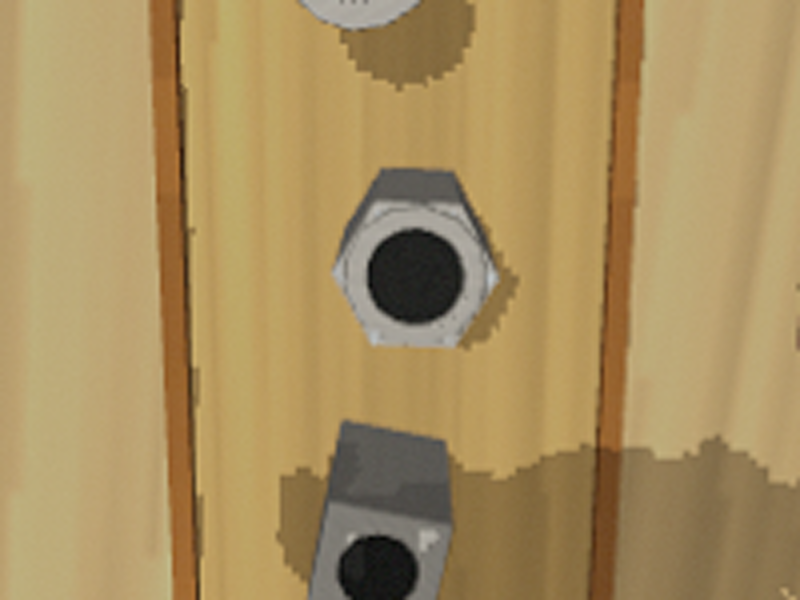

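Crop: nut in the middle, hole at crop (415,277), vertices at (332,272) and (499,277), so flats lie about 30° from the finger line. Bush is above, spacer below.

```bash
python3 - <<'E'
from h import *
import pickle; s=pickle.load(open("s5.pkl","rb"))
v=unproj("wrist",[(225+331/4,108+272/4),(225+499/4,108+277/4),(225+415/4-.4,108+277/4-.4)],66,s); print(v,np.linalg.norm(v[1]-v[0]))
d=v[1]-v[0];y=np.degrees(np.arctan2(d[1],d[0]))+30; print("yaw",y); go((v[2][0],v[2][1],28),y)
E
```

```text
[[419.21121097 361.56591883  66.        ]
 [453.5732116  364.10653966  66.        ]
 [436.07720444 362.60919015  66.        ]] 34.45579547035211
yaw 34.22857981513923
shift cm [ 1.44  0.02 17.14] tool y yaw 6.0 tool z [ 2.e-04 -1.e-04 -1.e+00]
turn deg [  0.    0.  -28.2]
```

```bash
python3 -m pendant '[[[1,1.3,0,2,0,0,-7],[1,1.3,0,4,0,0,-14],[1,1.3,0,7,0,0,-21],[1,1.3,0,9,0,0,-28],[1,1.3,0,10,0,0,-28],[1,1.3,0,12,0,0,-28],[1,1.3,0,14,0,0,-28],[1,1.3,0,15.5,0,0,-28],[1,1.3,0,16.5,0,0,-28],[1,1.3,0,17.1,0,0,-28],[1,1.3,0,17.1,0,0,-28],[1,1.3,0,17.1,0,0,-28]]]' 40
python3 -m pendant '[[[0.7,0,0,0,0,0,0],[0.5,0,0,0,0,0,0],[0.42,0,0,0,0,0,0],[0.34,0,0,0,0,0,0],[0.3,0,0,0,0,0,0],[0.2,0,0,0,0,0,0],[0.1,0,0,0,0,0,0],[0.1,0,0,0,0,0,0],[0.1,0,0,0,0,0,0],[0.1,0,0,0,0,0,0]]]' 40
```

```text
t: 17.82
eef_pos: [436.1, 362.4, 29.1]
eef_rot: [0.0, 0.469, 0.883, 0.0]
wrist_force: [0.5, -0.1, 0.5]
finger_gap: 85.1
grasp_force: 0.0
t: 18.65
eef_pos: [435.9, 362.5, 29.0]
eef_rot: [0.0, 0.469, 0.883, 0.0]
wrist_force: [-1.0, -0.6, 4.7]
finger_gap: 29.4
grasp_force: 40.3
```

```bash
python3 -m pendant '[[[0.1,0,0,-1,0,0,0],[0.1,0,0,-4,0,0,0],[0.1,0,0,-8,0,0,0],[0.1,-1,0,-11.5,0,0,0],[0.1,-4,0,-14,0,0,-5],[0.1,-7.5,-0.5,-15,0,0,-12],[0.1,-11,-0.8,-15,0,0,-18],[0.1,-14.5,-1,-15,0,0,-24],[0.1,-18,-1.3,-15,0,0,-30],[0.1,-21.5,-1.5,-15,0,0,-36],[0.1,-25,-1.8,-15,0,0,-42],[0.1,-28,-2,-15,0,0,-47]]]'
python3 - <<'E'
from h import *
s=ctrl.read_state();print(s["eef_pos"],s["wrist_force"],s["finger_gap"]); go((627,34,180),86)
E
```

```text
t: 19.65
eef_pos: [575.9, 116.9, 177.7]
eef_rot: [-0.001, 0.076, 0.997, -0.0]
wrist_force: [-0.7, 0.3, -1.6]
finger_gap: 29.5
grasp_force: 40.0
[575.91252099 116.89549384 177.65306837] [-0.68380545  0.33858709 -1.5707063 ] 29.45408309134527
shift cm [-6.3  -7.42 -0.24] tool y yaw 81.3 tool z [-1.3e-03 -5.0e-04 -1.0e+00]
turn deg [-0.  -0.1 -4.7]
```

```bash
python3 -m pendant '[[[0.1,-2,-2.5,0,0,0,-4],[0.1,-4,-5,0,0,0,-5],[0.1,-5.5,-7,0,0,0,-5],[0.1,-6,-7.2,0,0,0,-5],[0.1,-6,-7.2,0,0,0,-5],[0.1,-6,-7.2,0,0,0,-5],[0.1,-6,-7.2,0,0,0,-5]]]'
python3 - <<'E'
from h import *
s=ctrl.read_state();print(s["eef_pos"],s["wrist_force"],s["finger_gap"]); go((627,34,96),86)
im=ctrl.snapshot("wrist")[:,:,::-1]; cv2.imwrite("pics/w6.png",im)
E
```

```text
t: 20.23
eef_pos: [623.1, 39.7, 177.8]
eef_rot: [-0.001, 0.034, 0.999, 0.0]
wrist_force: [-0.3, -0.0, -2.3]
finger_gap: 29.6
grasp_force: 40.0
[623.10194853  39.72345495 177.82329908] [-0.34244438 -0.01614154 -2.2576189 ] 29.64634758576503
shift cm [-0.44 -0.55  8.18] tool y yaw 86.1 tool z [-1.4e-03  5.0e-04 -1.0e+00]
turn deg [ 0.  -0.1  0.1]
```

View pics/w6.png

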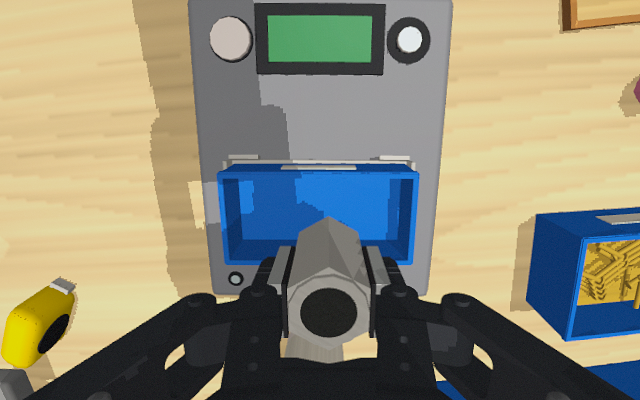

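The wrist view shows the nut held at (328,290) above the bin, whose rim runs from (218,170) to (418,265), still seated on the platter.

```bash
python3 -m pendant '[[[0.1,-0.3,-0.4,0,0,0,0],[0.1,-0.3,-0.4,1,0,0,0],[0.1,-0.3,-0.4,2,0,0,0],[0.1,-0.3,-0.4,3,0,0,0],[0.1,-0.3,-0.4,4,0,0,0],[0.1,-0.3,-0.4,4,0,0,0],[0.1,-0.3,-0.4,4,0,0,0]]]'
python3 - <<'E'
from h import *
go((627,34,96),86)
E
```

```text
t: 20.87
eef_pos: [625.6, 34.6, 136.5]
eef_rot: [-0.002, 0.034, 0.999, 0.0]
wrist_force: [0.2, -0.4, -2.1]
finger_gap: 29.5
grasp_force: 40.0
shift cm [-0.15 -0.05  4.05] tool y yaw 86.1 tool z [-3.1e-03  2.0e-04 -1.0e+00]
turn deg [-0.  -0.2  0.1]
```

```bash
python3 -m pendant '[[[0.1,-0.1,0,0.8,0,0,0],[0.1,-0.1,0,1.6,0,0,0],[0.1,-0.1,0,2.4,0,0,0],[0.1,-0.1,0,3.2,0,0,0],[0.1,-0.1,0,3.8,0,0,0],[0.1,-0.1,0,4.2,0,0,0],[0.1,-0.1,0,4.4,0,0,0],[0.1,-0.1,0,4.4,0,0,0],[0.1,-0.1,0,4.4,0,0,0]]]' | egrep 'eef_pos|wrist'
python3 -m pendant '[[[0.1,0,0,0.05,0,0,0],[0.1,0,0,0.1,0,0,0],[0.1,0,0,0.15,0,0,0],[0.1,0,0,0.15,0,0,0]]]' | egrep 'eef|wrist'
```

```text
eef_pos: [627.8, 34.4, 94.5]
wrist_force: [-0.1, -0.6, -1.8]
eef_pos: [627.7, 34.4, 93.0]
eef_rot: [0.0, 0.034, 0.999, -0.0]
wrist_force: [0.3, -1.5, -2.5]
```

```bash
python3 -m pendant '[[[0.1,0,0,0.05,0,0,0],[0.1,0,0,0.1,0,0,0],[0.1,0,0,0.15,0,0,0],[0.1,0,0,0.2,0,0,0],[0.1,0,0,0.2,0,0,0]]]' | egrep 'eef_pos|wrist'
for i in 1 2 3; do python3 -m pendant '[[[0.1,0,0,0.03,0,0,0],[0.1,0,0,0.06,0,0,0],[0.1,0,0,0.09,0,0,0],[0.1,0,0,0.09,0,0,0]]]' | egrep 'eef_pos|wrist'; done
```

```text
eef_pos: [627.5, 34.4, 90.6]
wrist_force: [-0.3, 0.0, -1.8]
eef_pos: [627.6, 34.4, 89.9]
wrist_force: [0.7, 0.1, -2.1]
eef_pos: [627.6, 34.4, 89.0]
wrist_force: [0.2, -0.4, -1.5]
eef_pos: [627.6, 34.4, 88.0]
wrist_force: [0.0, 1.0, -2.5]
```

```bash
for i in 1 2; do python3 -m pendant '[[[0.1,0,0,0.03,0,0,0],[0.1,0,0,0.06,0,0,0],[0.1,0,0,0.06,0,0,0]]]' | egrep 'eef_pos|wrist'; done
```

```text
eef_pos: [627.7, 34.4, 87.8]
wrist_force: [-0.5, -0.4, 0.3]
eef_pos: [627.7, 34.4, 87.3]
wrist_force: [-1.2, -0.8, 2.2]
```

```bash
python3 -m pendant '[[[0.36,0,0,0,0,0,0],[0.4,0,0,0,0,0,0],[0.5,0,0,0,0,0,0],[0.6,0,0,0,0,0,0],[0.65,0,0,0,0,0,0],[0.65,0,0,0,0,0,0]]]'
python3 -m pendant '[[[0.65,0,0,-0.3,0,0,0],[0.65,0,0,-1,0,0,0],[0.65,0,0,-2.5,0,0,0],[0.65,0,0,-5,0,0,0],[0.65,0,0,-8,0,0,0],[0.65,0,0,-11,0,0,0],[0.65,0,0,-13,0,0,0],[0.65,0,0,-13,0,0,0],[0.65,0,0,-13,0,0,0],[0.65,0,0,-13,0,0,0]]]'
python3 - <<'E'
from h import *
im=ctrl.snapshot("wrist")[:,:,::-1]; cv2.imwrite("pics/w7.png",im)
E
```

```text
t: 24.37
eef_pos: [627.7, 34.4, 87.0]
eef_rot: [0.0, 0.034, 0.999, 0.0]
wrist_force: [0.5, -0.3, -0.4]
finger_gap: 55.5
grasp_force: 0.0
t: 25.2
eef_pos: [627.2, 34.4, 216.3]
eef_rot: [-0.0, 0.034, 0.999, 0.0]
wrist_force: [0.4, -0.3, -0.5]
finger_gap: 55.9
grasp_force: 0.0
```

View pics/w7.png

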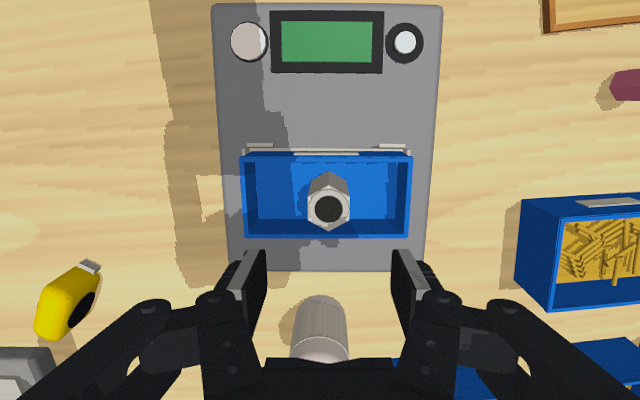

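The nut stands upright in the middle of the bin at (328,205), the bin is seated between the lips, and the gripper is clear of everything.

```bash
python3 -c "
from rig import ctrl
print(ctrl.close_job())"
```

```text
the job is handed in; nothing more can be done
None
```

The job is handed in, with no verdict shown: the empty bin was set on the platter and released, the tare key was held at its stop for over a second and let up, and the nut was left standing in the bin (about 25 s used).

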